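# Stock the coffee caddy

### The arm

A 6-joint arm with a two-finger parallel gripper is mounted at the origin on the work surface. World frame = base frame: x ahead of the robot, y to its left, z up, the work surface at z = 0. Lengths are in m, angles in rad, forces in N, time in s.
With the tool pointing down it reaches from about 0.3 to 0.775 m from the base axis. Payload 14.6 kg.
Tool frame: the origin (TCP) lies midway between the tips of the shut fingers; the grasp point (between the pads) lies 19 mm behind it (bot.pinch_z is the distance from the TCP to the grasp point, in m); z points along the fingers, y is the line along which they close (so a half turn about z gives the same grasp; the last joint's range is limited). The gripper opens to 85 mm and grips with 20 to 120 N. Pads are 22 mm wide; open, the fingers measure 114 mm over their backs; the gripper's body (76 mm by 85 mm) begins 54 mm behind the grasp point. The pads swing forward as they close: fully open they stand 13 mm farther back than shut.
Start: joints at [-1.169, 0.3, 1.521, -0, 1.321, -0.067], TCP at [0.248, -0.491, 0.231] pointing down, gripper open.
Joint ranges: [-3.03, 3.03], [-0.79, 2.21], [0.23, 2.52], [-1.04, 4.18], [0, 3.07], [-2.55, 2.55]. Speed limits (rad/s): [2.22, 2.22, 2.57, 3.14, 3.14, 3.14].

### API

Orientations are given as a unit quaternion [w, x, y, z].
In Python, from bench import bot gives the robot as it stands. The module is installed in compiled form; this text tells all that it offers.
- The arm moves only by the tool send_rows, never from a script. Its argument "plan" is one flat list of numbers, 5 for each row, row after row: the opening, from -1 (shut) to 1 (fully open), so that 0 is half open, then the shift along the tool's x, y, z in mm, then the turn about the tool's z in degrees. In form: [fingers, dx, dy, dz, roll, fingers, dx, dy, dz, roll, ...]. A call has 1 to 20 rows; each row shifts and turns the commanded pose from where the row before left it, along the tool's axes as they then stand; what a row does not reach is not made up. A row lasts 1/8 s, in which the tool goes at most 62.5 mm and 10.7 degrees, less where a joint would pass 70% of its speed; a pose out of reach is approached as far as the arm can. A call is refused whole if a number of a shift passes 62.5 or a number of a turn 10.7, either way. A call with a gripper value outside its range is refused whole. The fingers move at their own pace and stop on an object; "newtons" is the grip in N (left out, the last holds). Time passes only in rows, so rows that do not move let the fingers close. It gives the time, the measured TCP pose, the force, the opening and the grip force at its end, in the units of the state.
- bot.get_state(): the state, without advancing time (a new reading comes with each control period).
- bot.grab_frame(name): name is "scene" or "top" or "wrist"; returns a dict with "frame" (400x640x3 uint8, blue, green, red), "mtx" (3x3 intrinsics, pixels), "xyz" and "orientation" of the camera in the world. Camera axes: x right, y down, z forward; pixel columns grow to the right and rows downward; lengths in m; the calibration is good to about 2 mm. The wrist camera is an equidistant fisheye: a pixel r from the principal point sees the ray r / f radians off the axis. A picture is of the moment at which its call begins. There is no depth.
- bot.job_done(): hands the job in; it is judged then, once.
The state is a dict: "time_s": time; "joint_pos": joint angles; "joint_velocities": joint speeds; "joint_torque": joint torques, N m; "tool_pos": TCP position; "ee_rot": TCP orientation; "contact_force": force on the tool from outside, world axes, zero at the start; "moment": the same for the moment, N m; "gripper_width": finger opening in m; "finger_force": force on a finger pad.
Only numpy, scipy, OpenCV 4.12 (cv2) and the standard library are available. Lean on these libraries where they do the work, as an engineer would, in place of code of your own. Each camera call takes 0.05 s, during which the arm holds its last target. There are 200 camera calls.

### The job

Stock the wooden coffee caddy: put the milk jug with the handle into the large round nest, the square sugar tin with the knob into the square nest, the oblong tea tin into the oblong nest and the slim cocoa shaker into the small round nest, each standing upright and fully down in its recess; set the jug down rather than dropping it. Leave the handleless beaker and the knobless square tin standing where they are.

Things in the scene. Friction and masses are not known exactly. Their poses are not given: they have to be found in the camera images.
- milk_jug: Milk jug: white ceramic, straight round open pot, diameter 60 mm, 75 mm high, with a thin loop handle on its +y side (reaching 49 mm from the axis, 22 to 66 mm up) and a tiny lip at -y (37 mm from the axis). 0.13 to 0.25 kg. Grip it across its x axis, clear of the handle. Origin: centre of its underside, z up. Loose, standing on the shelf to the robot's right, about 130 mm from its neighbours.
- sugar_tin: Sugar tin: upright steel tin, 50 x 50 mm square, 65 mm high, its lid topped by a black ball knob (18 mm wide, top 83 mm up). 0.11 to 0.23 kg. Origin: centre of its underside; x and y along its sides, z up. Loose, standing on the shelf to the robot's right, about 130 mm from its neighbours.
- tea_tin: Tea tin: upright oblong steel tin, 70 mm along x, 36 mm along y, 65 mm high, flat lid without knob. 0.08 to 0.17 kg. Origin: centre of its underside; z up. Loose, standing on the shelf to the robot's right, about 130 mm from its neighbours.
- shaker: Cocoa shaker: slim round steel shaker 40 mm in diameter and 85 mm high, straight-sided up to 66 mm, with a domed top with small holes. 0.08 to 0.17 kg. Origin: centre of its underside, z up. Loose, standing on the shelf to the robot's right, about 130 mm from its neighbours.
- beaker: Look-alike, not for the caddy: white ceramic beaker, round and open, 60 mm in diameter, 75 mm high, the same pot as the milk jug but without handle and lip. Origin: centre of its underside, z up. Loose, standing on the shelf to the robot's right, about 130 mm from its neighbours.
- match_tin: Look-alike, not for the caddy: square steel tin 50 x 50 mm, 65 mm high, the same as the sugar tin but with a flat lid without knob. Origin: centre of its underside; x and y along its sides, z up. Loose, standing on the shelf to the robot's right, about 130 mm from its neighbours.
- nest_large_round: Large round recess, 83 mm in diameter, in a fixed plywood insert 108 x 108 mm, 18 mm high. The four inserts lie 2 x 2 at 110 mm pitch, in any arrangement, in one wooden caddy (238 mm square, walls 26 mm high). Recess 12 mm deep: its floor is 6 mm above the origin. Origin: centre of the insert's underside, 8 mm above the shelf; x, y along its sides, z up.
- nest_square: Square recess, 69 x 69 mm, sides along x and y, in a fixed plywood insert 108 x 108 mm, 18 mm high. The four inserts lie 2 x 2 at 110 mm pitch, in any arrangement, in one wooden caddy (238 mm square, walls 26 mm high). Recess 12 mm deep: its floor is 6 mm above the origin. Origin: centre of the insert's underside, 8 mm above the shelf; x, y along its sides, z up.
- nest_oblong: Oblong recess, 89 mm along x and 55 mm along y, in a fixed plywood insert 108 x 108 mm, 18 mm high. The four inserts lie 2 x 2 at 110 mm pitch, in any arrangement, in one wooden caddy (238 mm square, walls 26 mm high). Recess 12 mm deep: its floor is 6 mm above the origin. Origin: centre of the insert's underside, 8 mm above the shelf; x, y along its sides, z up.
- nest_small_round: Small round recess, 61 mm in diameter, in a fixed plywood insert 108 x 108 mm, 18 mm high. The four inserts lie 2 x 2 at 110 mm pitch, in any arrangement, in one wooden caddy (238 mm square, walls 26 mm high). Recess 12 mm deep: its floor is 6 mm above the origin. Origin: centre of the insert's underside, 8 mm above the shelf; x, y along its sides, z up.
Mind the look-alikes: they are no part of the job. Leave any orange look-alike of the shaker alone. Leave any purple look-alike of the sugar_tin alone.

How it is judged:
At the end, for the whole second after the job is handed in: The four things stand in their own nests: within 18 mm of the nest centre, underside less than 9.5 mm above the nest origin (on the recess floor), upright within 0.1 rad, at rest, released. Beaker and knobless tin stand upright within 20 mm of their starts (horizontal distance between milk_jug and nest_large_round below 0.018 m and z of milk_jug in the frame of nest_large_round between 0.002 and 0.0095 m and angle between each of milk_jug, sugar_tin, tea_tin, shaker, beaker, match_tin's own z axis and vertical below 0.1 rad and linear speed of each of milk_jug, sugar_tin, tea_tin, shaker, beaker, match_tin below 0.02 m/s and angular speed of each of milk_jug, sugar_tin, tea_tin, shaker below 0.2 rad/s and contact force between each of milk_jug, sugar_tin, tea_tin, shaker and the fingers below 0.1 N and horizontal distance between sugar_tin and nest_square below 0.018 m and z of sugar_tin in the frame of nest_square between 0.002 and 0.0095 m and horizontal distance between tea_tin and nest_oblong below 0.018 m and z of tea_tin in the frame of nest_oblong between 0.002 and 0.0095 m and horizontal distance between shaker and nest_small_round below 0.018 m and z of shaker in the frame of nest_small_round between 0.002 and 0.0095 m and distance of each of beaker, match_tin from where it was at the start of the episode below 0.02 m); the robot touches nothing.
It fails at once if a look-alike (beaker or knobless tin) is moved more than 20 mm from its place (distance of any of beaker, match_tin from where it was at the start of the episode above 0.02 m).
It fails at once if the ceramic jug falls or is slammed into its nest (still faster than 0.6 m/s in the last 24 mm over the recess floor: a drop of 20 mm or more) (horizontal distance between milk_jug and nest_large_round below 0.03 m and z of milk_jug in the frame of nest_large_round below 0.03 m and linear speed of milk_jug above 0.6 m/s).
It also fails if it takes over 115 s, if anything falls off the work surface, if the arm or the gripper's body presses on something with over 40 N, if the wrist force passes 120 N, or if a joint passes its speed limit or range.

## Working session

There is one attempt and no reset: what is moved stays moved. The work goes in short steps, Python scripts to look and compute and a tool call to move; the robot and the scene stay as the last step left them, time stands still between calls to the robot, and variables do not carry over. Pictures are saved under pics/ and viewed, at most 14 in all, crops included, and the job is handed in when it is done.

Besides the shell and the picture viewer there is one more tool, called after "Emit:" as a command line: name --argument value ..., lists and objects as JSON in quotes. send_rows: Moves the arm, as the interface text tells. Its arguments: {"type":"object","properties":{"plan":{"type":"array"},"newtons":{"type":"number"}},"required":["plan"]}

```bash
mkdir -p pics; cat > h.py <<'E'
from bench import bot
import numpy as np, cv2
from scipy.spatial.transform import Rotation as R
def rot(q): return R.from_quat([q[1],q[2],q[3],q[0]]).as_matrix()
def ray(d,u,v):
    K=np.array(d["mtx"]); return rot(d["orientation"])@np.array([(u-K[0,2])/K[0,0],(v-K[1,2])/K[1,1],1])
def hit(d,u,v,z):
    r=ray(d,u,v); o=np.array(d["xyz"]); return (o+r*(z-o[2])/r[2]).round(4)
E
python3 - <<'E'
from h import *
import pickle
for n in("top","scene"):
    d=bot.grab_frame(n); cv2.imwrite(f"pics/{n}0.png",d["frame"]); pickle.dump(d,open(n+".pkl","wb")); print(n,np.array(d["mtx"]).tolist(),d["xyz"],rot(d["orientation"]).round(3).tolist())
s=bot.get_state(); print(s["tool_pos"],rot(s["ee_rot"]).round(3).tolist(),s["gripper_width"],s["time_s"],bot.pinch_z)
E
```

```text
top [[386.08464091875015, 0.0, 316.1520366997721], [0.0, 386.08464091875015, 200.07563645862552], [0.0, 0.0, 1.0]] [ 0.3988925  -0.02400748  1.00263639] [[-0.016, -0.997, 0.077], [-1.0, 0.015, -0.014], [0.013, -0.078, -0.997]]
scene [[407.71006672999357, 0.0, 319.3247070668477], [0.0, 407.71006672999357, 200.83726315922164], [0.0, 0.0, 1.0]] [ 0.94305112 -0.34573279  1.01936412] [[0.556, 0.723, -0.41], [0.831, -0.482, 0.279], [0.004, -0.496, -0.868]]
[ 0.24841266 -0.49046475  0.23076014] [[0.892, 0.452, -0.0], [0.452, -0.892, 0.001], [0.0, -0.001, -1.0]] 0.08532617794148134 0.1 0.0187
```

View pics/top0.png

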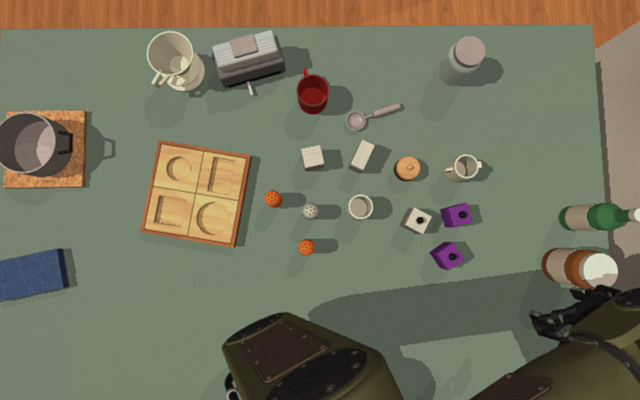

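View pics/scene0.png

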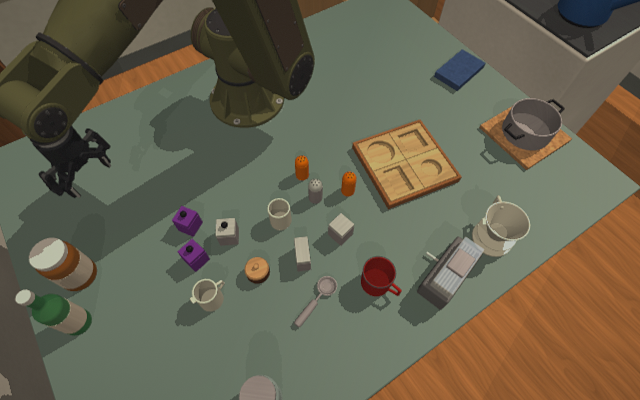

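The top view shows the caddy around (197,193), shaker (310,211), sugar tin (418,220), jug (465,168), tea tin (363,156), beaker (360,207) and knobless tin (313,156). I'll enlarge two crops.

```bash
python3 - <<'E'
import cv2
i=cv2.imread("pics/top0.png")
cv2.imwrite("pics/c1.png",cv2.resize(i[130:260,135:265],None,fx=4.5,fy=4.5,interpolation=cv2.INTER_CUBIC))
cv2.imwrite("pics/c2.png",cv2.resize(i[135:275,290:490],None,fx=4,fy=4,interpolation=cv2.INTER_CUBIC))
E
```

```text
(no output)
```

View pics/c1.png

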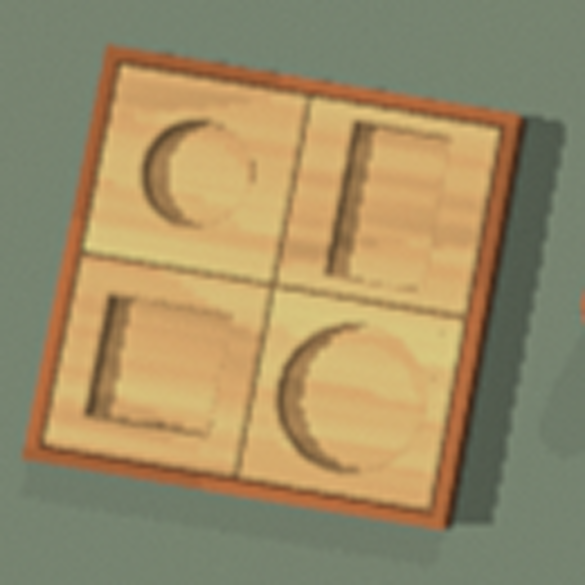

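View pics/c2.png

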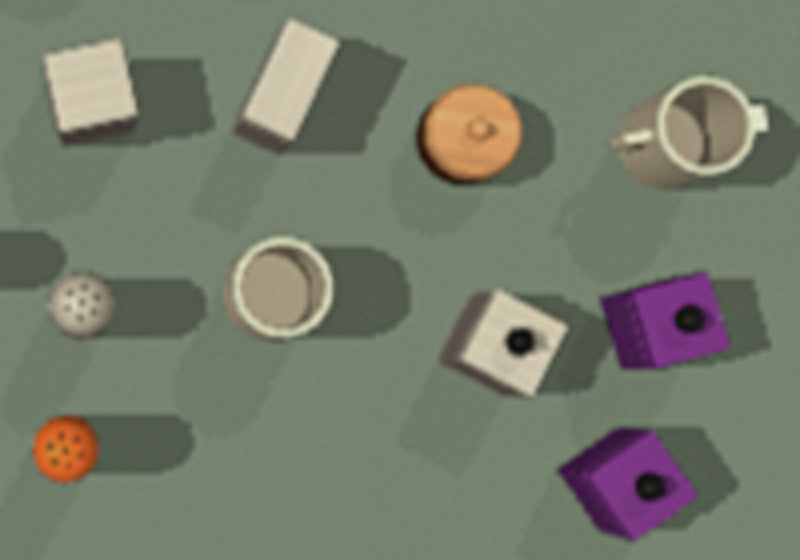

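The nests are as follows, in image terms:
- Small round: upper left.
- Oblong: upper right.
- Square: lower left.
- Large round: lower right, with the insert cross at crop (274,284).

In the second crop, the jug rim is centred at (707,125) with its handle to the left, towards (635,138), and its lip to the right. The sugar lid is centred near (515,342), and the tea lid corners run from (292,19) to (292,142).

```bash
python3 - <<'E'
from h import *
import pickle
d=pickle.load(open("top.pkl","rb"))
c1=lambda u,v,z:hit(d,(u+.5)/4.5-.5+135,(v+.5)/4.5-.5+130,z)[:2]
c2=lambda u,v,z:hit(d,(u+.5)/4-.5+290,(v+.5)/4-.5+135,z)[:2]
an=lambda v:np.degrees(np.arctan2(v[1],v[0])).round(1)
P=[c1(*p,.026) for p in((108,45),(523,115),(447,527),(25,458))]
print("caddy",np.mean(P,0),[np.linalg.norm(P[i]-P[i-1]).round(3) for i in range(4)],"cross",c1(274,284,.026))
ex=(P[0]-P[3]+P[1]-P[2]); a=an(ex); print("up-dir angle",a, "left-dir", an(P[0]-P[1]+P[3]-P[2]))
print("clearly large-round centre",c1(353,400,.026))
C=(np.mean(P,0)+c1(274,284,.026))/2; u=ex/np.linalg.norm(ex); l=np.array([-u[1],u[0]])
for n,s in dict(small=(1,1),oblong=(1,-1),square=(-1,1),large=(-1,-1)).items(): print(n,(C+.055*(s[0]*u+s[1]*l)).round(4))
T=[c2(*p,.065) for p in((292,19),(340,43),(292,142),(243,120))]
print("tea",np.mean(T,0),an(T[0]-T[3]),an(T[1]-T[2]),an(T[0]-T[1]),[np.linalg.norm(T[i]-T[i-1]).round(3) for i in range(4)])
S=[c2(*p,.065) for p in((495,290),(568,325),(532,395),(463,358))]
print("sugar",np.mean(S,0),an(S[0]-S[3]),an(S[0]-S[1]),"knob",c2(519,341,.074),[np.linalg.norm(S[i]-S[i-1]).round(3) for i in range(4)])
J=c2(707,125,.075); print("jug",J,"handle ang",an(c2(635,138,.06)-J),"lip",an(J-c2(760,117,.074)))
print("shaker",c2(82,304,.08),"beaker",c2(281,288,.075))
E
```

```text
caddy [0.497825 0.26585 ] [np.float64(0.237), np.float64(0.239), np.float64(0.236), np.float64(0.238)] cross [0.498  0.2671]
up-dir angle -10.4 left-dir 79.7
clearly large-round centre [0.4321 0.2225]
small [0.5619 0.3106]
oblong [0.5421 0.2024]
square [0.4538 0.3305]
large [0.4339 0.2223]
tea [ 0.5816   -0.153575] -26.9 -27.1 62.1 [np.float64(0.07), np.float64(0.033), np.float64(0.069), np.float64(0.033)]
sugar [ 0.418925 -0.2852  ] -27.1 63.4 knob [ 0.4192 -0.2854] [np.float64(0.046), np.float64(0.049), np.float64(0.048), np.float64(0.047)]
jug [ 0.5489 -0.4051] handle ang 97.3 lip 98.1
shaker [ 0.4454 -0.0224] beaker [ 0.4534 -0.1424]
```

Emit:
send_rows --plan '[1, 0, 0, 0, -9, 1, 0, 0, 0, -9, 1, 0, 0, 0, -9, 1, 0, 0, 0, -9.1, 1, 52, 11.8, 0, 0, 1, 52, 11.8, 0, 0, 1, 52, 11.8, 0, 0, 1, 52, 11.8, 0, 0, 1, 52, 11.8, 0, 0, 1, 0, 0, 30, 0, 1, 0, 0, 30, 0, 1, 0, 0, 20, 0, 1, 0, 0, 0, 0]' --newtons 40

```text
time_s: 1.72
tool_pos: [0.4187, -0.2854, 0.15]
ee_rot: [-0.001, 0.853, 0.522, -0.001]
contact_force: [0.4, -0.3, 0.4]
gripper_width: 0.0854
finger_force: 0.0
```

```bash
cat >> h.py <<'E'
def go(x,y,z,psi):
    s=bot.get_state(); M=rot(s["ee_rot"]); p=np.array(s["tool_pos"]); a=np.degrees(np.arctan2(M[1,0],M[0,0]))
    r=((a-psi)+180)%360-180; c,t=np.cos(np.radians(psi)),np.sin(np.radians(psi)); d=(np.array([x,y,z])-p)*1000
    print("t",round(s["time_s"],2),"pos",p.round(4),"psi",a.round(1),"tilt",M[:,2].round(3),"w",round(s["gripper_width"],4),"ff",np.round(s["finger_force"],1),"F",np.round(s["contact_force"],1))
    print("roll",r.round(1),"then dx,dy,dz",(c*d[0]+t*d[1]).round(1),(t*d[0]-c*d[1]).round(1),(-d[2]).round(1))
E
python3 - <<'E'
from h import *
go(.419,-.285,.022,63)
d=bot.grab_frame("wrist"); cv2.imwrite("pics/w1.png",d["frame"]); print(np.array(d["mtx"]).tolist(),d["xyz"],rot(d["orientation"]).round(3).tolist())
# project expected knob
K=np.array(d["mtx"])
for q in([.419,-.285,.083],[.419,-.285,.065]):
    v=rot(d["orientation"]).T@(np.array(q)-d["xyz"]); th=np.arctan2(np.hypot(*v[:2]),v[2]); print(K[0,2]+K[0,0]*th*v[0]/np.hypot(*v[:2]),K[1,2]+K[1,1]*th*v[1]/np.hypot(*v[:2]))
E
```

```text
t 1.73 pos [ 0.4187 -0.2854  0.15  ] psi 63.0 tilt [-0.002  0.002 -1.   ] w 0.0854 ff 0.0 F [ 0.4 -0.3  0.4]
roll -0.0 then dx,dy,dz 0.5 0.1 128.0
[[309.70691628693146, 0.0, 322.504762085086], [0.0, 309.70691628693146, 202.44495182618604], [0.0, 0.0, 1.0]] [ 0.45469464 -0.21780947  0.29193669] [[0.891, -0.433, -0.139], [-0.455, -0.85, -0.266], [-0.003, 0.301, -0.954]]
321.6152806320625 216.02129351205127
321.7436009000212 208.05206585620493
```

View pics/w1.png

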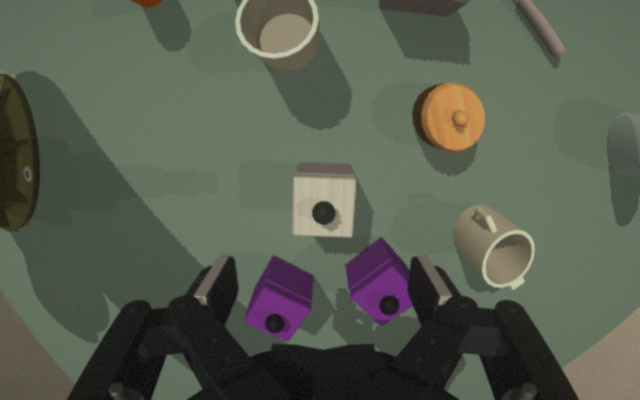

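The knob shows at (324,212) against a predicted (322,216), and the tin's sides are square to the fingers, so I'm descending and gripping.

Emit:
send_rows --plan '[1, 0, 0, 40, 0, 1, 0, 0, 40, 0, 1, 0, 0, 35, 0, 1, 0, 0, 13, 0, 1, 0, 0, 0, 0, -1, 0, 0, 0, 0, -1, 0, 0, 0, 0, -1, 0, 0, 0, 0, -1, 0, 0, 0, 0, -1, 0, 0, 0, 0, -1, 0, 0, 0, 0]'

```text
time_s: 3.15
tool_pos: [0.4198, -0.2863, 0.0246]
ee_rot: [0.001, 0.853, 0.522, 0.0]
contact_force: [-2.2, 1.3, 8.2]
gripper_width: 0.0494
finger_force: 40.8
```

```bash
python3 -c "
from h import *
go(.4538,.3305,.2,79.6)"
```

```text
t 3.15 pos [ 0.4198 -0.2863  0.0246] psi 63.0 tilt [ 0.002 -0.001 -1.   ] w 0.0494 ff 40.8 F [-2.2  1.3  8.2]
roll -16.6 then dx,dy,dz 612.8 -77.9 -175.4
```

Emit:
send_rows --plan '[-1, 0, 0, -40, 0, -1, 0, 0, -60, -8.3, -1, 0, 0, -50, -8.3, -1, 0, 0, -25, 0, -1, 30, -4, 0, 0, -1, 51, -6.5, 0, 0, -1, 51, -6.5, 0, 0, -1, 51, -6.5, 0, 0, -1, 51, -6.5, 0, 0, -1, 51, -6.5, 0, 0, -1, 51, -6.5, 0, 0, -1, 51, -6.5, 0, 0, -1, 51, -6.5, 0, 0, -1, 51, -6.5, 0, 0, -1, 51, -6.5, 0, 0, -1, 51, -6.5, 0, 0, -1, 22, -2.5, 0, 0, -1, 0, 0, 0, 0]'

```text
time_s: 5.4
tool_pos: [0.4532, 0.3321, 0.1983]
ee_rot: [-0.0, 0.768, 0.641, -0.0]
contact_force: [-0.2, -0.6, -1.9]
gripper_width: 0.0492
finger_force: 43.1
```

```bash
python3 -c "
from h import *
go(.4538,.3305,.04,79.6)
d=bot.grab_frame('wrist');cv2.imwrite('pics/w2.png',d['frame'])"
```

```text
t 5.4 pos [0.4532 0.3321 0.1983] psi 79.7 tilt [-0. -0. -1.] w 0.0492 ff 43.1 F [-0.2 -0.6 -1.9]
roll 0.1 then dx,dy,dz -1.5 0.9 158.3
```

View pics/w2.png

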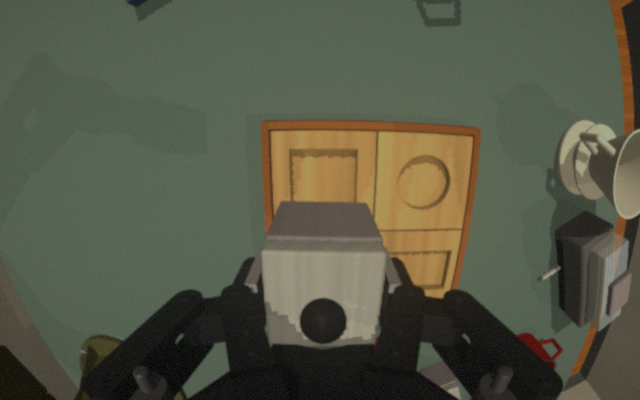

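The tin is square with the caddy and the square nest lies below it, around (322,180). Lowering now.

Emit:
send_rows --plan '[-1, -1.5, 0.9, 50, 0, -1, 0, 0, 50, 0, -1, 0, 0, 36, 0, -1, 0, 0, 13, 0, -1, 0, 0, 8, 0, -1, 0, 0, 0.5, 0, -1, 0, 0, 0, 0]'

```text
time_s: 6.32
tool_pos: [0.4547, 0.3297, 0.0419]
ee_rot: [0.0, 0.769, 0.64, 0.001]
contact_force: [0.3, 0.8, -3.1]
gripper_width: 0.0497
finger_force: 43.0
```

```bash
python3 -c "
from h import *
go(.4538,.3305,.0386,79.6)"
```

```text
t 6.33 pos [0.4547 0.3297 0.0419] psi 79.6 tilt [ 0.002  0.001 -1.   ] w 0.0497 ff 43.0 F [ 0.3  0.8 -3.1]
roll -0.0 then dx,dy,dz 0.6 -1.1 3.3
```

Emit:
send_rows --plan '[-1, 0, 0, 2.5, 0, -1, 0, 0, 0, 0, 0.9, 0, 0, 0, 0, 0.9, 0, 0, 0, 0, 0.9, 0, 0, 0, 0, 0.9, 0, 0, -30, 0, 0.9, 0, 0, -60, 0, 0.9, 0, 0, -50, 0, 0.9, 0, 0, 0, 0]'

```text
time_s: 7.45
tool_pos: [0.4554, 0.3303, 0.1823]
ee_rot: [0.0, 0.768, 0.64, 0.004]
contact_force: [-0.1, -0.0, -0.3]
gripper_width: 0.0811
finger_force: 0.0
```

```bash
python3 -c "
from h import *
go(.4454,-.0224,.15,45)
d=bot.grab_frame('wrist');cv2.imwrite('pics/w3.png',d['frame'])"
```

```text
t 7.45 pos [0.4554 0.3303 0.1823] psi 79.6 tilt [ 0.006  0.004 -1.   ] w 0.0811 ff 0.0 F [-0.1 -0.  -0.3]
roll 34.6 then dx,dy,dz -256.5 242.3 32.3
```

View pics/w3.png

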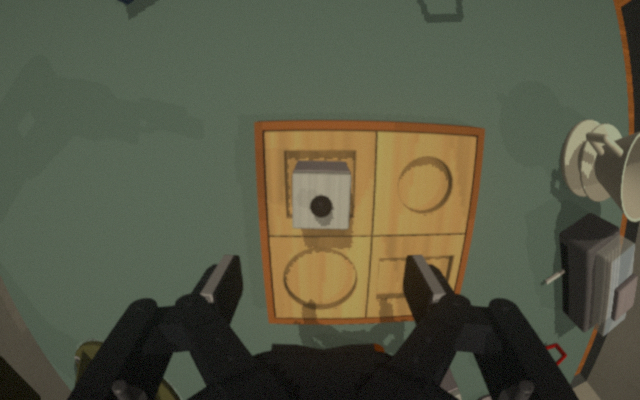

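The sugar tin sits in the square recess, with its knob at (320,207). Shaker next.

Emit:
send_rows --plan '[0.9, 0, 0, 0, 8.6, 0.9, 0, 0, 0, 8.7, 0.9, 0, 0, 0, 8.6, 0.9, 0, 0, 0, 8.7, 0.9, -28.5, 26.9, 0, 0, 0.9, -38, 35.9, 0, 0, 0.9, -38, 35.9, 0, 0, 0.9, -38, 35.9, 0, 0, 0.9, -38, 35.9, 0, 0, 0.9, -38, 35.9, 0, 0, 0.9, -38, 35.9, 0, 0, 0.9, 0, 0, 32, 0, 0.9, 0, 0, 0, 0]'

```text
time_s: 9.12
tool_pos: [0.4424, -0.0234, 0.1438]
ee_rot: [-0.001, 0.924, 0.382, -0.002]
contact_force: [-1.2, 0.6, 1.0]
gripper_width: 0.0812
finger_force: 0.0
```

```bash
python3 - <<'E'
from h import *
go(.4454,-.0224,.022,45)
d=bot.grab_frame("wrist"); K=np.array(d["mtx"]);q=[.4454,-.0224,.085]
v=rot(d["orientation"]).T@(np.array(q)-d["xyz"]); th=np.arctan2(np.hypot(*v[:2]),v[2]); u=(K[0,2]+K[0,0]*th*v[0]/np.hypot(*v[:2]),K[1,2]+K[1,1]*th*v[1]/np.hypot(*v[:2]))
print(u); cv2.drawMarker(d["frame"],(int(u[0]),int(u[1])),(0,0,255)); cv2.imwrite("pics/w4.png",d["frame"])
E
```

```text
t 9.12 pos [ 0.4424 -0.0234  0.1438] psi 44.9 tilt [-0.006  0.001 -1.   ] w 0.0812 ff 0.0 F [-1.2  0.6  1. ]
roll -0.1 then dx,dy,dz 2.9 1.4 121.8
(np.float64(323.5181244039218), np.float64(217.0191195234379))
```

View pics/w4.png

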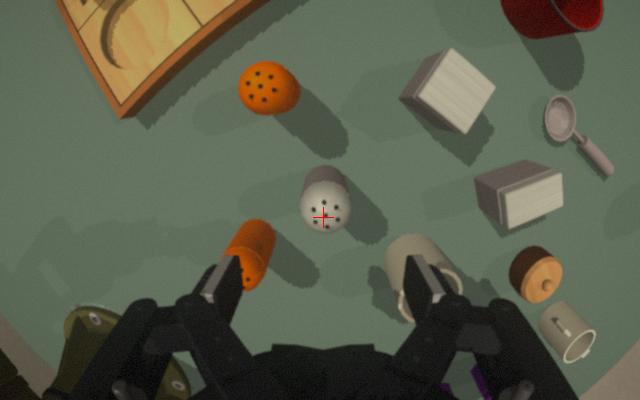

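The shaker's dome is at (325,212), within a few mm of the estimate. The lower orange shaker is clear of the finger path, but I'll narrow the opening and go down.

Emit:
send_rows --plan '[0.5, 3, 1, 30, 0, 0.5, 0, 0, 40, 0, 0.5, 0, 0, 38, 0, 0.5, 0, 0, 13, 0, 0.5, 0, 0, 0, 0, -1, 0, 0, 0, 0, -1, 0, 0, 0, 0, -1, 0, 0, 0, 0, -1, 0, 0, 0, 0, -1, 0, 0, 0, 0, -1, 0, 0, 0, 0]'

```text
time_s: 10.55
tool_pos: [0.4476, -0.0219, 0.0268]
ee_rot: [0.001, 0.924, 0.382, 0.001]
contact_force: [-1.1, 1.3, 7.5]
gripper_width: 0.0389
finger_force: 39.5
```

```bash
python3 -c "
from h import *
go(.5619,.3106,.2,34.6)"
```

```text
t 10.55 pos [ 0.4476 -0.0219  0.0268] psi 45.0 tilt [ 0.002 -0.    -1.   ] w 0.0389 ff 39.5 F [-1.1  1.3  7.5]
roll 10.4 then dx,dy,dz 282.8 -208.8 -173.2
```

Emit:
send_rows --plan '[-1, 0, 0, -40, 0, -1, 0, 0, -60, 0, -1, 0, 0, -55, 0, -1, 0, 0, -20, 0, -1, 26, -12.6, 0, 0, -1, 45, -22, 0, 0, -1, 45, -22, 0, 0, -1, 45, -22, 0, 0, -1, 45, -22, 0, 0, -1, 45, -22, 0, 0, -1, 45, -22, 0, 0, -1, 20, -9.8, 0, 0, -1, 0, 0, 0, 0]'

```text
time_s: 12.18
tool_pos: [0.5611, 0.3119, 0.2007]
ee_rot: [-0.0, 0.924, 0.383, 0.0]
contact_force: [-0.5, -0.9, -0.5]
gripper_width: 0.0389
finger_force: 40.7
```

```bash
python3 -c "
from h import *
go(.5619,.3106,.041,45)"
```

```text
t 12.18 pos [0.5611 0.3119 0.2007] psi 45.1 tilt [ 0.  0. -1.] w 0.0389 ff 40.7 F [-0.5 -0.9 -0.5]
roll 0.1 then dx,dy,dz -0.3 1.5 159.7
```

Emit:
send_rows --plan '[-1, 0, 1, 50, 0, -1, 0, 0, 50, 0, -1, 0, 0, 36, 0, -1, 0, 0, 13, 0, -1, 0, 0, 7, 0, -1, 0, 0, 1, 0, -1, 0, 0, 1, 0, -1, 0, 0, 0, 0]'

```text
time_s: 13.18
tool_pos: [0.5622, 0.3101, 0.043]
ee_rot: [-0.0, 0.924, 0.382, 0.001]
contact_force: [0.2, -0.3, -1.7]
gripper_width: 0.0392
finger_force: 40.7
```

```bash
python3 -c "
from h import *
go(.5619,.3106,.041,45)"
```

```text
t 13.18 pos [0.5622 0.3101 0.043 ] psi 45.0 tilt [ 0.001  0.    -1.   ] w 0.0392 ff 40.7 F [ 0.2 -0.3 -1.7]
roll -0.0 then dx,dy,dz 0.1 -0.6 2.0
```

Emit:
send_rows --plan '[-1, 0, 0, 1.5, 0, -1, 0, 0, 0, 0, 0.6, 0, 0, 0, 0, 0.6, 0, 0, 0, 0, 0.6, 0, 0, 0, 0, 0.6, 0, 0, -30, 0, 0.6, 0, 0, -60, 0, 0.6, 0, 0, -60, 10.3, 0.6, 0, 0, 0, 10.3, 0.6, 0, 0, 0, 10.3, 0.6, 0, 0, 0, 10.3, 0.6, 0, 0, 0, 10.3, 0.6, 0, 0, 0, 10.3, 0.6, 0, 0, 0, 10.2, 0.6, 0, 0, 0, 0]'

```text
time_s: 15.05
tool_pos: [0.562, 0.31, 0.1908]
ee_rot: [-0.0, 0.972, -0.233, -0.0]
contact_force: [1.2, -0.3, -1.4]
gripper_width: 0.0684
finger_force: 0.0
```

```bash
python3 -c "
from h import *
go(.5816,-.1536,.15,-27)"
```

```text
t 15.05 pos [0.562  0.31   0.1908] psi -27.0 tilt [-0.  0. -1.] w 0.0684 ff 0.0 F [ 1.2 -0.3 -1.4]
roll 0.0 then dx,dy,dz 228.0 404.2 40.8
```

Emit:
send_rows --plan '[0.6, 14, 25.2, 0, 0, 0.6, 25, 44.3, 0, 0, 0.6, 25, 44.3, 0, 0, 0.6, 25, 44.3, 0, 0, 0.6, 25, 44.3, 0, 0, 0.6, 25, 44.3, 0, 0, 0.6, 25, 44.3, 0, 0, 0.6, 25, 44.3, 0, 0, 0.6, 25, 44.3, 0, 0, 0.6, 14, 24.6, 0, 0, 0.6, 0, 0, 41, 0, 0.6, 0, 0, 0, 0, 0.6, 0, 0, 0, 0]'

```text
time_s: 16.68
tool_pos: [0.5818, -0.1535, 0.1512]
ee_rot: [0.0, 0.973, -0.233, 0.001]
contact_force: [1.0, -0.0, -0.1]
gripper_width: 0.0682
finger_force: 0.0
```

```bash
python3 - <<'E'
from h import *
go(.5816,-.1536,.022,-27)
d=bot.grab_frame("wrist"); K=np.array(d["mtx"]);q=[.5816,-.1536,.065]
v=rot(d["orientation"]).T@(np.array(q)-d["xyz"]); th=np.arctan2(np.hypot(*v[:2]),v[2]); u=(K[0,2]+K[0,0]*th*v[0]/np.hypot(*v[:2]),K[1,2]+K[1,1]*th*v[1]/np.hypot(*v[:2]))
print(u); cv2.drawMarker(d["frame"],(int(u[0]),int(u[1])),(0,0,255)); cv2.imwrite("pics/w5.png",d["frame"])
E
```

```text
t 16.68 pos [ 0.5818 -0.1535  0.1512] psi -26.9 tilt [ 0.001 -0.    -1.   ] w 0.0682 ff 0.0 F [ 1.  -0.  -0.1]
roll 0.1 then dx,dy,dz -0.1 0.2 129.2
(np.float64(322.36120683385275), np.float64(210.02239294338588))
```

View pics/w5.png

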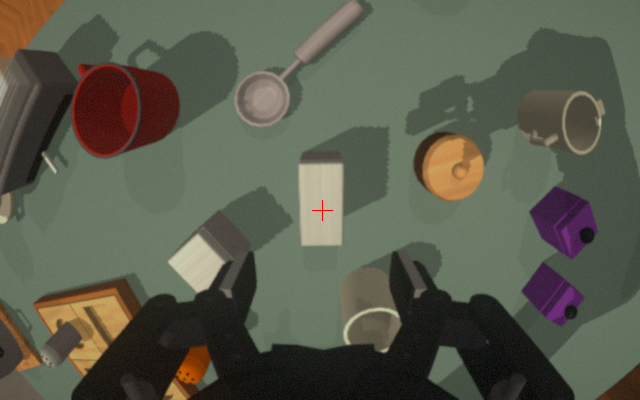

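The tea lid spans (299,163) to (343,246), so its centre sits about 4 mm ahead of the estimate. I'll nudge forward and grip.

Emit:
send_rows --plan '[0.5, 4, 0, 40, 0, 0.5, 0, 0, 40, 0, 0.5, 0, 0, 36, 0, 0.5, 0, 0, 13, 0, 0.5, 0, 0, 0, 0, -1, 0, 0, 0, 0, -1, 0, 0, 0, 0, -1, 0, 0, 0, 0, -1, 0, 0, 0, 0, -1, 0, 0, 0, 0, -1, 0, 0, 0, 0]'

```text
time_s: 18.1
tool_pos: [0.5858, -0.1557, 0.0226]
ee_rot: [0.0, 0.972, -0.234, 0.001]
contact_force: [-0.4, 0.5, 7.7]
gripper_width: 0.0354
finger_force: 41.6
```

```bash
python3 -c "
from h import *
go(.5421,.2024,.2,-10.4)"
```

```text
t 18.1 pos [ 0.5858 -0.1557  0.0226] psi -27.0 tilt [ 0.003 -0.001 -1.   ] w 0.0354 ff 41.6 F [-0.4  0.5  7.7]
roll -16.6 then dx,dy,dz -107.6 -344.4 -177.4
```

Emit:
send_rows --plan '[-1, 0, 0, -40, 0, -1, 0, 0, -60, -8.3, -1, 0, 0, -55, -8.3, -1, 0, 0, -22, 0, -1, -9, -28.8, 0, 0, -1, -15, -48, 0, 0, -1, -15, -48, 0, 0, -1, -15, -48, 0, 0, -1, -15, -48, 0, 0, -1, -15, -48, 0, 0, -1, -15, -48, 0, 0, -1, -8.6, -27.6, 0, 0, -1, 0, 0, 0, 0, -1, 0, 0, 0, 0]'

```text
time_s: 19.85
tool_pos: [0.5415, 0.2022, 0.1981]
ee_rot: [0.0, 0.996, -0.091, 0.0]
contact_force: [-0.2, -0.5, -0.3]
gripper_width: 0.0354
finger_force: 40.4
```

```bash
python3 -c "
from h import *
go(.5421,.2024,.0366,-10.4)"
```

```text
t 19.85 pos [0.5415 0.2022 0.1981] psi -10.4 tilt [ 0. -0. -1.] w 0.0354 ff 40.4 F [-0.2 -0.5 -0.3]
roll -0.0 then dx,dy,dz 0.5 -0.3 161.5
```

Emit:
send_rows --plan '[-1, 0.5, 0, 50, 0, -1, 0, 0, 50, 0, -1, 0, 0, 37, 0, -1, 0, 0, 14, 0, -1, 0, 0, 7, 0, -1, 0, 0, 1, 0, -1, 0, 0, 1, 0, -1, 0, 0, 0, 0]'

```text
time_s: 20.85
tool_pos: [0.5422, 0.2027, 0.0385]
ee_rot: [-0.0, 0.996, -0.091, 0.001]
contact_force: [-0.5, 0.1, -1.0]
gripper_width: 0.0353
finger_force: 40.4
```

```bash
python3 -c "
from h import *
go(.5421,.2024,.0366,-10.4)"
```

```text
t 20.85 pos [0.5422 0.2027 0.0385] psi -10.4 tilt [ 0.001  0.    -1.   ] w 0.0353 ff 40.4 F [-0.5  0.1 -1. ]
roll -0.0 then dx,dy,dz -0.1 0.4 1.9
```

Emit:
send_rows --plan '[-1, 0, 0, 1.5, 0, -1, 0, 0, 0, 0, 0.6, 0, 0, 0, 0, 0.6, 0, 0, 0, 0, 0.6, 0, 0, 0, 0, 0.6, 0, 0, -30, 0, 0.6, 0, 0, -60, 0, 0.6, 0, 0, -60, 0, 1, 0, 0, -20, -9.8, 1, 0, 0, 0, -9.8, 1, 0, 0, 0, -9.8, 1, 0, 0, 0, -9.8, 1, 0, 0, 0, -9.8, 1, 0, 0, 0, -9.8, 1, 0, 0, 0, -9.8, 1, 0, 0, 0, -9.8, 1, 0, 0, 0, -9.8, 1, 0, 0, 0, -9.8, 1, 0, 0, 0, -10, 1, 0, 0, 0, 0]'

```text
time_s: 23.35
tool_pos: [0.5419, 0.2026, 0.2062]
ee_rot: [-0.0, 0.659, 0.752, -0.0]
contact_force: [0.4, -0.4, -0.4]
gripper_width: 0.0852
finger_force: 0.0
```

```bash
python3 -c "
from h import *
go(.5489,-.4051,.17,97.7)"
```

```text
t 23.35 pos [0.5419 0.2026 0.2062] psi 97.5 tilt [-0. -0. -1.] w 0.0852 ff 0.0 F [ 0.4 -0.4 -0.4]
roll -0.2 then dx,dy,dz -603.2 -74.5 36.2
```

Emit:
send_rows --plan '[1, -28, -3.5, 0, 0, 1, -50, -6.2, 0, 0, 1, -50, -6.2, 0, 0, 1, -50, -6.2, 0, 0, 1, -50, -6.2, 0, 0, 1, -50, -6.2, 0, 0, 1, -50, -6.2, 0, 0, 1, -50, -6.2, 0, 0, 1, -50, -6.2, 0, 0, 1, -50, -6.2, 0, 0, 1, -50, -6.2, 0, 0, 1, -50, -6.2, 0, 0, 1, -25, -3, 0, 0, 1, 0, 0, 36, 0, 1, 0, 0, 0, 0, 1, 0, 0, 0, 0]'

```text
time_s: 25.35
tool_pos: [0.5476, -0.4049, 0.1717]
ee_rot: [0.001, 0.66, 0.752, 0.0]
contact_force: [-0.0, 0.8, 0.7]
gripper_width: 0.085
finger_force: 0.0
```

```bash
python3 - <<'E'
from h import *
go(.5489,-.4051,.025,97.7)
d=bot.grab_frame("wrist"); K=np.array(d["mtx"]);q=[.5489,-.4051,.075]
v=rot(d["orientation"]).T@(np.array(q)-d["xyz"]); th=np.arctan2(np.hypot(*v[:2]),v[2]); u=(K[0,2]+K[0,0]*th*v[0]/np.hypot(*v[:2]),K[1,2]+K[1,1]*th*v[1]/np.hypot(*v[:2]))
print(u); cv2.drawMarker(d["frame"],(int(u[0]),int(u[1])),(0,0,255)); cv2.imwrite("pics/w6.png",d["frame"])
E
```

```text
t 25.35 pos [ 0.5476 -0.4049  0.1717] psi 97.5 tilt [ 0.001 -0.001 -1.   ] w 0.085 ff 0.0 F [-0.   0.8  0.7]
roll -0.2 then dx,dy,dz -0.4 1.2 146.7
(np.float64(323.24475935018285), np.float64(203.80066896129983))
```

View pics/w6.png

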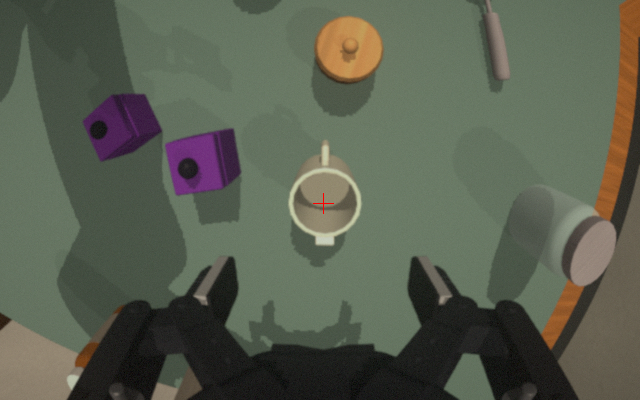

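The jug rim is centred at (325,203), right on the prediction, with the handle ahead and the lip behind, both clear of the fingers. Gripping.

Emit:
send_rows --plan '[1, 0, 0, 45, 0, 1, 0, 1, 45, 0, 1, 0, 0, 36, 0, 1, 0, 0, 20, 0, 1, 0, 0, 0, 0, -1, 0, 0, 0, 0, -1, 0, 0, 0, 0, -1, 0, 0, 0, 0, -1, 0, 0, 0, 0, -1, 0, 0, 0, 0, -1, 0, 0, 0, 0]'

```text
time_s: 26.78
tool_pos: [0.549, -0.4054, 0.0264]
ee_rot: [0.002, 0.659, 0.752, 0.0]
contact_force: [-0.0, 1.0, 6.0]
gripper_width: 0.0579
finger_force: 43.1
```

```bash
python3 -c "
from h import *
go(.4339,.2223,.2,97.5)"
```

```text
t 26.77 pos [ 0.549  -0.4054  0.0264] psi 97.6 tilt [ 0.002 -0.002 -1.   ] w 0.0579 ff 43.1 F [-0.  1.  6.]
roll 0.1 then dx,dy,dz 637.4 -32.2 -173.6
```

Emit:
send_rows --plan '[-1, 0, 0, -30, 0, -1, 0, 0, -50, 0, -1, 0, 0, -50, 0, -1, 0, 0, -43, 0, -1, 25, -1.3, 0, 0, -1, 45, -2.3, 0, 0, -1, 50, -2.5, 0, 0, -1, 50, -2.5, 0, 0, -1, 50, -2.5, 0, 0, -1, 50, -2.5, 0, 0, -1, 50, -2.5, 0, 0, -1, 50, -2.5, 0, 0, -1, 50, -2.5, 0, 0, -1, 50, -2.5, 0, 0, -1, 50, -2.5, 0, 0, -1, 50, -2.5, 0, 0, -1, 45, -2.3, 0, 0, -1, 22, -1.2, 0, 0, -1, 0, 0, 0, 0, -1, 0, 0, 0, 0]'

```text
time_s: 29.28
tool_pos: [0.4327, 0.2219, 0.1976]
ee_rot: [0.0, 0.659, 0.752, 0.0]
contact_force: [0.1, -0.8, -2.2]
gripper_width: 0.0579
finger_force: 44.0
```

```bash
python3 -c "
from h import *
go(.4339,.2223,.0404,97.5)
d=bot.grab_frame('wrist');cv2.imwrite('pics/w7.png',d['frame'])"
```

```text
t 29.27 pos [0.4327 0.2219 0.1976] psi 97.5 tilt [ 0.  0. -1.] w 0.0579 ff 44.0 F [ 0.1 -0.8 -2.2]
roll 0.0 then dx,dy,dz 0.3 1.3 157.2
```

View pics/w7.png

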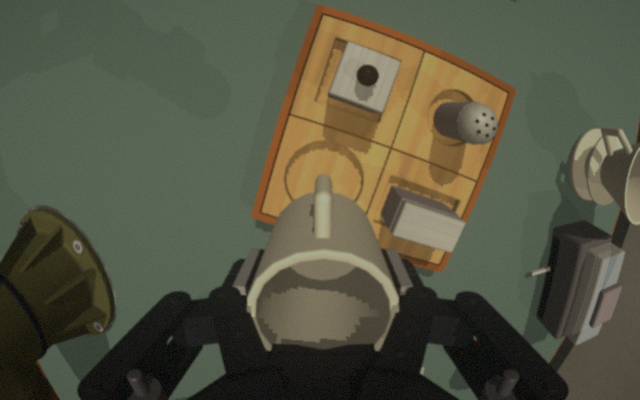

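The three tins stand in their nests, and the jug is over the large round recess, whose rim shows at (325,180). Lowering gently.

Emit:
send_rows --plan '[-1, 0.3, 1.3, 35, 0, -1, 0, 0, 45, 0, -1, 0, 0, 40, 0, -1, 0, 0, 18, 0, -1, 0, 0, 10, 0, -1, 0, 0, 5, 0, -1, 0, 0, 2, 0, -1, 0, 0, 1, 0, -1, 0, 0, 0, 0, -1, 0, 0, 0, 0]'

```text
time_s: 30.58
tool_pos: [0.4339, 0.2229, 0.0415]
ee_rot: [0.0, 0.659, 0.752, 0.0]
contact_force: [0.3, 0.4, -1.2]
gripper_width: 0.058
finger_force: 43.8
```

```bash
python3 -c "
from h import *
go(.4339,.2223,.0404,97.5)"
```

```text
t 30.57 pos [0.4339 0.2229 0.0415] psi 97.6 tilt [ 0.  0. -1.] w 0.058 ff 43.8 F [ 0.3  0.4 -1.2]
roll 0.1 then dx,dy,dz -0.6 -0.1 1.1
```

Emit:
send_rows --plan '[-1, 0, 0, 1, 0, -1, 0, 0, 0, 0, 0.9, 0, 0, 0, 0, 0.9, 0, 0, 0, 0, 0.9, 0, 0, 0, 0, 0.9, 0, 0, 0, 0, 0.9, 0, 0, -20, 0, 0.9, 0, 0, -50, 0, 0.9, 0, 0, -60, 0, 0.9, 0, 0, -50, 0, 0.9, -50, 0, 0, 0, 0.9, -50, 0, 0, 0, 0.9, -50, 0, 0, 0, 0.9, -50, 0, 0, 0, 0.9, -30, 0, 0, 0, 0.9, 0, 0, 0, 0, 0.9, 0, 0, 0, 0]'

```text
time_s: 32.7
tool_pos: [0.464, -0.0047, 0.2202]
ee_rot: [-0.0, 0.659, 0.752, 0.0]
contact_force: [0.5, 0.9, -0.2]
gripper_width: 0.0813
finger_force: 0.0
```

```bash
python3 - <<'E'
from h import *
w=bot.grab_frame('wrist')["frame"]; i=bot.grab_frame("top")["frame"]
a=cv2.resize(i[130:260,135:265],(560,560),interpolation=cv2.INTER_CUBIC)
b=cv2.resize(w,(230,144)); b=cv2.copyMakeBorder(b,0,416,0,0,cv2.BORDER_CONSTANT)
b[160:350]=cv2.resize(i[140:330,270:500],(230,190))
cv2.imwrite("pics/f1.png",np.hstack([a,b])); cv2.imwrite("pics/f2.png",w)
E
```

```text
(no output)
```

View pics/f1.png

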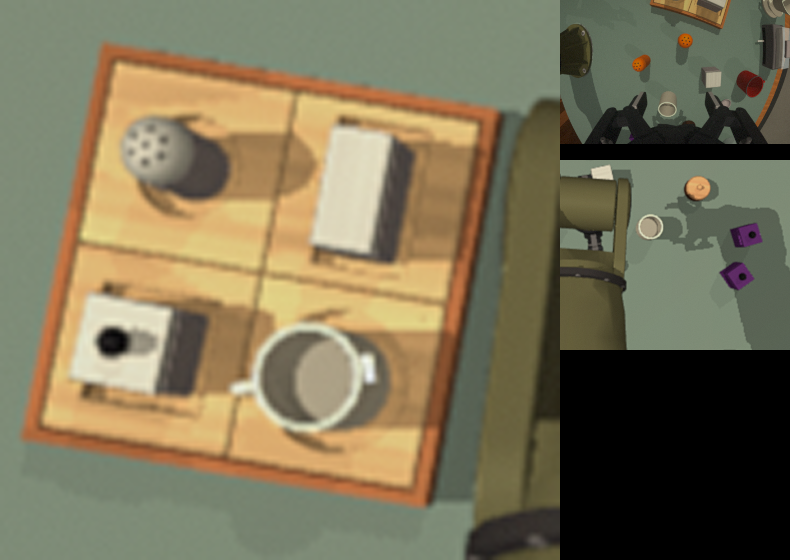

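View pics/f2.png

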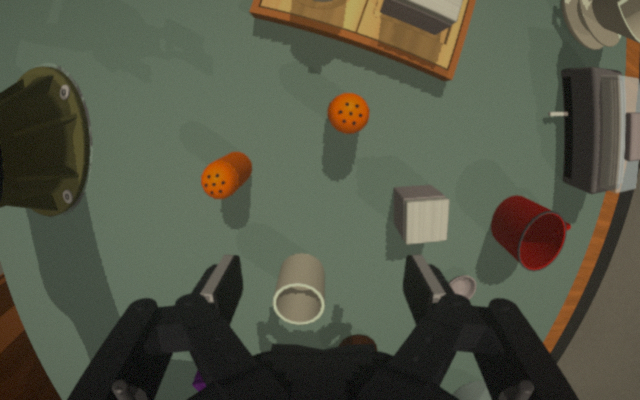

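The top view shows all four items upright in their nests: shaker (160,152), tea tin (347,190), sugar tin (125,343) and jug (308,378). I'll do a quick numeric check and then hand in.

```bash
python3 - <<'E'
from h import *
import pickle
d=pickle.load(open("top.pkl","rb")); k=560/130
N=dict(small=(.5619,.3106),oblong=(.5421,.2024),square=(.4538,.3305),large=(.4339,.2223))
ok=True
for n,u,v,z in(("small",160,152,.094),("oblong",350,192,.079),("square",125,343,.079),("large",308,378,.089)):
    e=(hit(d,u/k+135-.4,v/k+130-.4,z)[:2]-N[n])*1000; print(n,e.round(1)); ok&=np.hypot(*e)<11
if ok: print(bot.job_done())
E
```

```text
small [-3.8 -7.3]
oblong [-5.4  0.5]
square [ 0.5 -3.9]
large [-1.   0.6]
the job is handed in; nothing more can be done
None
```

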